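# Set the back gauge of a film-specimen cutter to its length stop

### The arm

A 6-joint arm with a two-finger parallel gripper is mounted at the origin on the work surface. World frame = base frame: x ahead of the robot, y to its left, z up, the work surface at z = 0. Lengths are in m, angles in rad, forces in N, time in s.
With the tool pointing down it reaches from about 0.375 to 0.825 m from the base axis. Payload 5.5 kg.
Tool frame: the origin (TCP) lies on the mounting face of the last link; the fingertips stand 173 mm ahead of it and the grasp point (between the pads) lies 155 mm ahead of it; z points along the fingers, y is the line along which they close (so a half turn about z gives the same grasp; the last joint's range is limited). The gripper opens to 85 mm and grips with 20 to 120 N. Pads are 22 mm wide; open, the fingers measure 114 mm over their backs; the gripper's body (76 mm by 85 mm) begins 54 mm behind the grasp point. The pads swing forward as they close: fully open they stand 13 mm farther back than shut.
Start: joints at [-1.231, 0.314, -0.047, 1.21, 0, 1.571], TCP at [0.2, -0.566, 0.405] pointing down, gripper open.
Joint ranges: [-2.67, 2.67], [-0.69, 1.73], [-1.03, 1.25], [-2.08, 2.16], [-1.42, 1.45], [-3.14, 3.14]. Speed limits (rad/s): [2.39, 2.39, 3.01, 3.14, 3.14, 3.14].

### API

Orientations are given as a rotation vector (axis times angle).
In Python, from station import robot, get_image gives the robot as it stands.
- The arm moves only by the tool apply_moves, never from a script. Its argument "plan" is a list of rows, each a list of 3 entries, a list of its own where there are three numbers: the closure, from -1 (fully open) to 1 (shut), then the shift along the world's x, y, z each as a share of 0.8 m, from -1 to 1, then the turn, a rotation vector about the world's x, y, z each as a share of 180 degrees, from -1 to 1. In form: [[claw, [tx, ty, tz], [ax, ay, az]], ...]. A call has 1 to 10 rows; each row is the pose to reach, as a shift and turn from the pose commanded when the call began, turning the shorter way round; what a row does not reach only later rows make up. A row lasts 1/12 s, in which the tool goes at most 41.7 mm and 7.16 degrees, less where a joint would pass 70% of its speed; a pose out of reach is approached as far as the arm can. A call with a number of a shift or a turn outside -1 to 1 is refused whole. A call with a gripper value outside its range is refused whole. The fingers move at their own pace and stop on an object; "squeeze" is the grip in N (left out, the last holds). Time passes only in rows, so rows that repeat a pose let the fingers close. It gives the time, the measured TCP pose, the force, the opening and the grip force at its end, in the units of the state.
- robot.get_state(): the state, without advancing time (a new reading comes with each control period).
- get_image(name): name is "scene" or "top" or "wrist"; returns a dict with "img" (480x640x3 uint8, red, green, blue), "fx", "fy", "cx", "cy" (pixels), "k1" (the pictures are not rectified: a ray, as slopes to the right and down, at radius r is drawn at 1 + k1 r^2 times it, then the intrinsics apply), "eye" and "orientation" of the camera in the world; the wrist camera has in their place "mount" (4x4, takes a point from camera to tool coordinates, whose origin is the TCP and whose axes are the flange's). Camera axes: x right, y down, z forward; pixel columns grow to the right and rows downward; lengths in m; the calibration is good to about 2 mm. A picture is of the moment at which its call begins: read the wrist's pose just before it. There is no depth.
- robot.sign_off(): hands the job in; it is judged then, once.
The state is a dict: "clock": time; "qpos": joint angles; "joint_vel": joint speeds; "tau": joint torques, N m; "ee_pos": TCP position; "eef_rot": TCP orientation; "force": force on the tool from outside, world axes, zero at the start; "wrist_torque": the same for the moment, N m; "opening": opening from 0.0 (shut) to 1.0 (fully open); "grasp_force": force on a finger pad.
Only numpy, scipy, OpenCV 4.12 (cv2) and the standard library are available. Lean on these libraries where they do the work, as an engineer would, in place of code of your own. Each camera call takes 0.05 s, during which the arm holds its last target. There are 200 camera calls.

### The job

Set the specimen cutter's back gauge to length: with a fingertip press down the release pad in the middle of the gauge carriage to free its brake, then, keeping the pad pressed, slide the carriage along its rail until its buffer rests against the length stop, and let the pad spring up so that the brake holds it there. Never drag the carriage with the brake on, and do not shift the stop. Nothing is to be picked up: leave the weight, tape roll, scissors and jar where they are.

Things in the scene. Friction and masses are not known exactly. Their poses are not given: they have to be found in the camera images.
- cutter: Film-specimen cutter fixed to the bench: white board 310 mm (x) by 460 mm (y), top 30 mm above the bench, a closed cutting arm along its left (+y) edge (60 mm high; black handle, 82 mm high, reaching 296 mm to -x) and a 420 mm aluminium rail parallel to y, 100 mm to +x of its centre. Origin: on the bench under the board's centre; +y is the way the gauge must slide, z up.
- pad_top (a point): Centre of the top face of the release pad: a black ribbed plate 46 mm (x) by 66 mm (y) in the middle of the gauge carriage. Its face is 80 mm above the bench when up, 10 mm proud of the carriage. Along each y end runs a ridge 3.5 mm high, 6 mm thick, leaving 54 mm of flat between them. The point rides with the pad; axes parallel to the cutter's.
- pad (a joint): Travel of the release pad in m: 0 up (brake on), 0.007 fully down, against a firm end. It is sprung: about 4 N at 1 mm, 9 N at 2.5 mm, 13 N fully down. The first millimetres only ease the brake; from about 3 mm down it is off. Let go, the pad springs up and the brake grips again.
- gauge (a joint): Position (m) of the gauge carriage on the rail, growing towards the cutter's +y, to the stop. Aluminium block 84 mm (x) by 110 mm (y), top 70 mm above the bench; a steel fence bar, up to 54 mm high, reaches 216 mm from its centre over the board to -x. Brake off: 1 to 2 N of drag, so the fingertip's friction on the pad carries it along; brake on: holds against about 15 to 22 N.
- gauge_face (a point): Front (+y) face of the carriage's rubber buffer, 59 mm ahead of the pad's centre and 62 mm above the bench; axes parallel to the cutter's.
- stop_face (a point): The face (-y side) of the length stop that the buffer meets, 62 mm above the bench; axes parallel to the cutter's. The stop: a steel block 70 mm (x) by 28 mm (y) on the same rail, 70 mm high, with a white index line, a pointer over the scale and a knurled clamp screw up to 88 mm high. Clamped, but slips if shoved with more than about 40 N.
- weight: Loose steel film weight, 38 mm across, 48 mm high with a knob, standing on the board beyond the stop. Origin: centre of its underside.
- tape_roll: Loose cream tape roll, 100 mm across, 25 mm high, lying flat on the bench right of the cutter. Origin: centre of its underside.
- scissors: Loose scissors with red handles, about 185 mm long, lying on the bench left of the cutter, blades towards its x. Origin: near the pivot, on the bench.
- jar: Loose clear jar with a white cap, 54 mm across, 65 mm high, on the bench right of the cutter. Origin: centre of its underside.

How it is judged:
By the outcome, as a careful person would: the job done as asked, in the order asked, and still so for the second after the job is handed in, with the robot touching nothing.
It also fails if it takes over 35 s, if anything falls off the work surface, if the arm or the gripper's body presses on something with over 40 N, if the wrist force passes 120 N, or if a joint passes its speed limit or range.

## Working session

There is one attempt and no reset: what is moved stays moved. The work goes in short steps, Python scripts to look and compute and a tool call to move; the robot and the scene stay as the last step left them, time stands still between calls to the robot, and variables do not carry over. Pictures are saved under pics/ and viewed, at most 10 in all, crops included, and the job is handed in when it is done.

Besides the shell and the picture viewer there is one more tool, called after ">>>" by a JSON object that holds its "method" and its "body", one argument or row to a line. apply_moves: Moves the arm, as the interface text tells. Its arguments: {"type":"object","properties":{"plan":{"type":"array","items":{"type":"array"}},"squeeze":{"type":"number"}},"required":["plan"]}

```bash
mkdir -p pics; cat > h.py <<'E'
import numpy as np, cv2
from scipy.spatial.transform import Rotation as R
from station import robot, get_image
def rot(o):
    o=np.array(o,float)
    return o if o.shape==(3,3) else (R.from_rotvec(o).as_matrix() if o.size==3 else R.from_quat(o).as_matrix())
def ray(d,u,v):
    K=np.array([[d["fx"],0,d["cx"]],[0,d["fy"],d["cy"]],[0,0,1.]])
    p=cv2.undistortPoints(np.array([[[u,v]]],float),K,np.array([d["k1"],0,0,0,0.]))[0,0]
    return rot(d["orientation"])@np.array([p[0],p[1],1])
def on_plane(d,u,v,z):
    r=ray(d,u,v); e=np.array(d["eye"]); return e+r*(z-e[2])/r[2]
E
python3 - <<'E'
from h import *
import pickle
print(robot.get_state())
for n in("scene","top"):
    d=get_image(n); pickle.dump(d,open(n+".pkl","wb")); cv2.imwrite(f"pics/{n}0.png",d["img"][:,:,::-1])
    print({k:v for k,v in d.items() if k!="img"})
E
```

```text
{'clock': 0.0, 'qpos': array([-1.23098108e+00,  3.14217719e-01, -4.80681583e-02,  1.21016127e+00,
       -2.91992517e-06,  1.57080079e+00]), 'joint_vel': array([ 0.0004299 , -0.00029853, -0.00094259, -0.00073108,  0.00058088,
       -0.00081423]), 'tau': array([-2.57918909e-03, -5.39588964e+01,  3.39745474e+01,  1.91167410e-02,
       -2.99132607e-04, -5.48314119e-06]), 'ee_pos': array([ 0.19989768, -0.56543638,  0.40384406]), 'eef_rot': array([-3.09475296e+00, -5.30934060e-01,  4.42768945e-04]), 'force': array([-0.07573932,  0.4295097 ,  0.35417837]), 'wrist_torque': array([-0.01817494,  0.03008858, -0.00956154]), 'grasp_force': 0.0, 'opening': 0.9994234171372935}
{'fx': 551.964597359536, 'fy': 551.964597359536, 'cx': 323.47938316479105, 'cy': 242.76948654776942, 'k1': 0.02323146819606804, 'eye': array([1.24772566, 0.08503125, 1.15708868]), 'orientation': array([-1.84757877, -1.94292409,  0.60530143])}
{'fx': 463.1096806195684, 'fy': 463.1096806195684, 'cx': 308.59945386977853, 'cy': 240.01003327439236, 'k1': -0.07256784317576764, 'eye': array([0.42031289, 0.00231874, 1.22581266]), 'orientation': array([-2.19790618,  2.13373553, -0.07857844])}
```

View pics/top0.png

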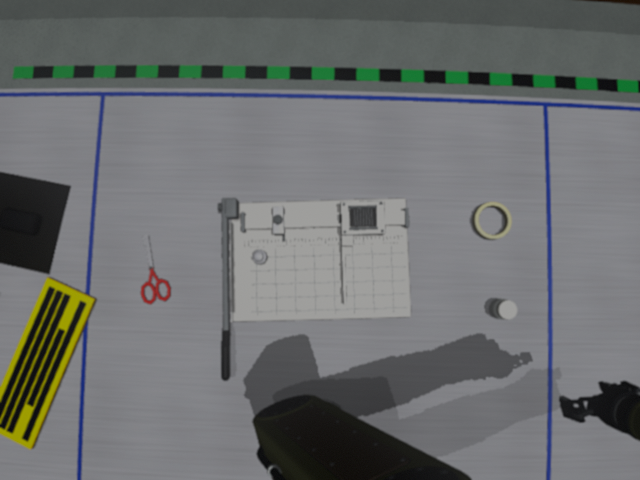

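View pics/scene0.png

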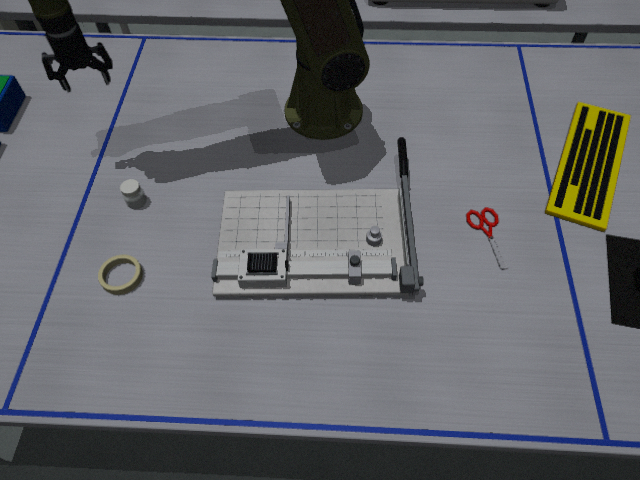

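The top view shows the pad at about (363,217), the stop at about (278,220) with the carriage to its right. In the scene view the pad is at about (262,263) and the stop at (354,265). Next I'll measure these in enlarged crops.

```bash
python3 - <<'E'
from h import *
import pickle
T=pickle.load(open("top.pkl","rb"));S=pickle.load(open("scene.pkl","rb"))
def pad(d,x0,y0,x1,y1):
    g=cv2.cvtColor(d["img"],cv2.COLOR_RGB2GRAY)[y0:y1,x0:x1]
    m=cv2.morphologyEx((g<75).astype(np.uint8),cv2.MORPH_CLOSE,np.ones((5,5)))
    c=max(cv2.findContours(m,cv2.RETR_EXTERNAL,cv2.CHAIN_APPROX_NONE)[0],key=cv2.contourArea)
    r=cv2.minAreaRect(c);b=cv2.boxPoints(r)+[x0,y0]
    return b.mean(0),b
for n,d,a in(("top",T,(338,198,390,238)),("scene",S,(235,245,292,285))):
    c,b=pad(d,*a);print(n,c,on_plane(d,*c,.08).round(4));print(np.array([on_plane(d,*q,.08)[:2] for q in b]).round(4).tolist())
# board corners on top (approx), z=.03
for d,P in((T,[(410,317),(407,199),(234,320)]),(S,[(214,296),(225,191)])):
    print([on_plane(d,*p,.03)[:2].round(4).tolist() for p in P])
a=cv2.resize(T["img"][190:250,215:415],None,fx=4,fy=4,interpolation=cv2.INTER_CUBIC)
b=cv2.resize(S["img"][235:305,210:410],None,fx=4,fy=4,interpolation=cv2.INTER_CUBIC)
cv2.imwrite("pics/crop.png",np.vstack([a,b])[:,:,::-1])
E
```

```text
top [362.5 216.5] [ 0.5872 -0.1076  0.08  ]
[[0.6103, -0.0759], [0.6121, -0.1384], [0.5642, -0.1392], [0.5625, -0.0769]]
scene [261.5 264. ] [ 0.5923 -0.1084  0.08  ]
[[0.564, -0.148], [0.5608, -0.0759], [0.6198, -0.0699], [0.623, -0.1401]]
[[0.3388, -0.2394], [0.6441, -0.228], [0.3171, 0.2114]]
[[0.6534, -0.2171], [0.3419, -0.2397]]
```

View pics/crop.png

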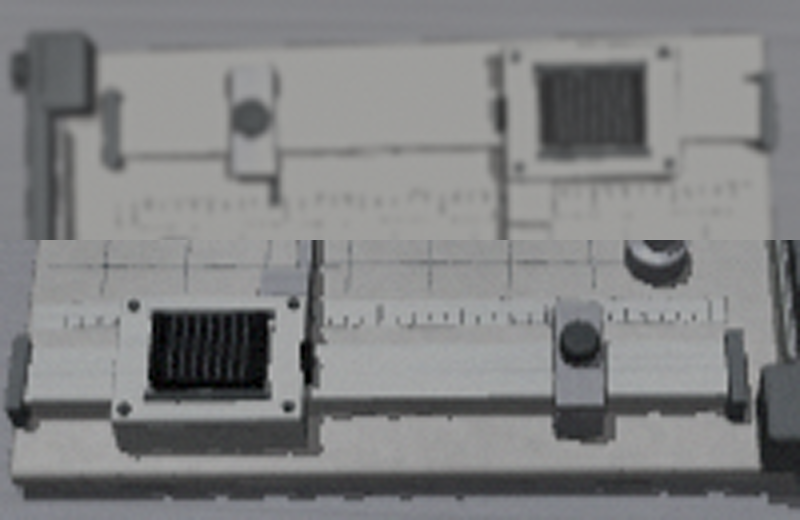

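The crop shows the stop's near face at about top column 283.5 and scene column 348. The buffer front is at about top column 338.5. The yaw is about 2.5°. I'll move above the pad with the gripper shut and the closing axis along the cutter's x.

>>> {"method": "apply_moves", "body": {
  "plan": [
    [1,[0.486,0.572,-0.1],[0,0,0.405]],
    [1,[0.486,0.572,-0.1],[0,0,0.405]],
    [1,[0.486,0.572,-0.1],[0,0,0.405]],
    [1,[0.486,0.572,-0.1],[0,0,0.405]],
    [1,[0.486,0.572,-0.1],[0,0,0.405]],
    [1,[0.486,0.572,-0.1],[0,0,0.405]],
    [1,[0.486,0.572,-0.1],[0,0,0.405]],
    [1,[0.486,0.572,-0.1],[0,0,0.405]],
    [1,[0.486,0.572,-0.1],[0,0,0.405]],
    [1,[0.486,0.572,-0.1],[0,0,0.405]]
  ],
  "squeeze": 20
}}

```text
clock: 0.93
ee_pos: [0.4682, -0.2491, 0.3492]
eef_rot: [-2.193, -2.249, 0.0]
force: [1.1, 0.2, 0.2]
opening: -0.002
grasp_force: 0.0
```

```bash
python3 - <<'E'
from h import *
import pickle
T=pickle.load(open("top.pkl","rb"));S=pickle.load(open("scene.pkl","rb"))
print("stop",on_plane(T,283.5,218.7,.07),on_plane(S,348.2,262.5,.07))
print("buf",on_plane(T,338.5,217,.062),on_plane(S,287.3,266,.062))
print("rail yaw",on_plane(T,215+135/4,190+157/4,.03),on_plane(T,215+490/4,190+149/4,.03))
E
```

```text
stop [0.57746729 0.09011874 0.07      ] [0.57293634 0.09012562 0.07      ]
buf [ 0.5868151  -0.04856881  0.062     ] [ 0.58402222 -0.05095145  0.062     ]
rail yaw [0.55268165 0.1829226  0.03      ] [ 0.56445747 -0.0480214   0.03      ]
```

>>> {"method": "apply_moves", "body": {
  "plan": [
    [1,[0.151,0.176,-0.075],[0,0,0.008]],
    [1,[0.151,0.176,-0.075],[0,0,0.008]],
    [1,[0.151,0.176,-0.075],[0,0,0.008]],
    [1,[0.151,0.176,-0.075],[0,0,0.008]],
    [1,[0.151,0.176,-0.075],[0,0,0.008]],
    [1,[0.151,0.176,-0.075],[0,0,0.008]],
    [1,[0.151,0.176,-0.075],[0,0,0.008]],
    [1,[0.151,0.176,-0.075],[0,0,0.008]]
  ]
}}

```text
clock: 1.6
ee_pos: [0.5878, -0.1103, 0.2893]
eef_rot: [-2.171, -2.27, 0.002]
force: [-0.2, -0.2, 0.4]
opening: -0.003
grasp_force: 0.0
```

```bash
python3 - <<'E'
from h import *
s=robot.get_state();print(s["ee_pos"],s["force"],s["eef_rot"],s["qpos"])
d=get_image("wrist");cv2.imwrite("pics/w1.png",d["img"][:,:,::-1])
M=np.array(d["mount"]);Rt=rot(s["eef_rot"])
d["eye"]=s["ee_pos"]+Rt@M[:3,3];d["orientation"]=Rt@M[:3,:3]
import pickle;pickle.dump(d,open("w.pkl","wb"));print(d["eye"])
E
```

```text
[ 0.58775474 -0.11026496  0.28931393] [-0.18144003 -0.20214279  0.35173451] [-2.17104083e+00 -2.26961767e+00  1.73892862e-03] [-1.85318768e-01  3.78549252e-01 -2.26750882e-01  9.66770210e-01
 -4.91131852e-04  1.34108777e+00]
[ 0.58310641 -0.0410639   0.25862552]
```

View pics/w1.png

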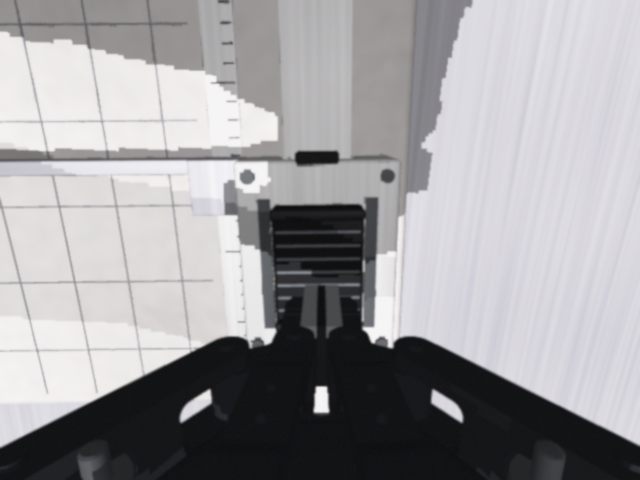

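The wrist view shows the pad's front ridge at row ~207, columns 272–364. The buffer is at (317,157), and the shut fingertips are over the pad at column ~321.

```bash
python3 - <<'E'
from h import *
import pickle
d=pickle.load(open("w.pkl","rb"))
for n,u,v,z in(("ridgeL",272,207,.0835),("ridgeR",364,207,.0835),("buf",317,151,.062),("carL",236,161,.07),("carR",400,160,.07)):print(n,on_plane(d,u,v,z).round(4))
E
```

```text
ridgeL [ 0.5611 -0.0758  0.0835]
ridgeR [ 0.6048 -0.0738  0.0835]
buf [ 0.5812 -0.0499  0.062 ]
carL [ 0.5414 -0.0562  0.07  ]
carR [ 0.6224 -0.052   0.07  ]
```

>>> {"method": "apply_moves", "body": {
  "plan": [
    [1,[-0.0025,0.0025,-0.02],[0,0,0]],
    [1,[-0.0025,0.0025,-0.036],[0,0,0]],
    [1,[-0.0025,0.0025,-0.04],[0,0,0]],
    [1,[-0.0025,0.0025,-0.042],[0,0,0]],
    [1,[-0.0025,0.0025,-0.044],[0,0,0]],
    [1,[-0.0025,0.0025,-0.046],[0,0,0]],
    [1,[-0.0025,0.0025,-0.047],[0,0,0]],
    [1,[-0.0025,0.0025,-0.047],[0,0,0]]
  ]
}}

```text
clock: 2.32
ee_pos: [0.5865, -0.1086, 0.2528]
eef_rot: [2.171, 2.268, 0.0]
force: [-1.0, -2.1, 3.1]
opening: -0.0
grasp_force: 1.4
```

>>> {"method": "apply_moves", "body": {
  "plan": [
    [1,[0,0,-0.0015],[0,0,0]],
    [1,[0,0,-0.003],[0,0,0]],
    [1,[0,0,-0.0045],[0,0,0]],
    [1,[0,0,-0.006],[0,0,0]],
    [1,[0,0,-0.0075],[0,0,0]],
    [1,[0,0,-0.0075],[0,0,0]],
    [1,[0,0,-0.0075],[0,0,0]]
  ]
}}

```text
clock: 2.9
ee_pos: [0.5865, -0.1082, 0.2474]
eef_rot: [2.171, 2.269, 0.001]
force: [-3.4, -0.9, 9.9]
opening: 0.0
grasp_force: 5.1
```

>>> {"method": "apply_moves", "body": {
  "plan": [
    [1,[0,0,-0.001],[0,0,0]],
    [1,[0,0,-0.002],[0,0,0]],
    [1,[0,0,-0.003],[0,0,0]],
    [1,[0,0,-0.003],[0,0,0]],
    [1,[0,0,-0.003],[0,0,0]]
  ]
}}

```text
clock: 3.32
ee_pos: [0.5865, -0.1082, 0.2463]
eef_rot: [2.17, 2.268, 0.001]
force: [-6.6, -0.3, 19.1]
opening: -0.0
grasp_force: 9.5
```

>>> {"method": "apply_moves", "body": {
  "plan": [
    [1,[-0.001,0.004,0],[0,0,0]],
    [1,[-0.0015,0.008,0],[0,0,0]],
    [1,[-0.002,0.014,0],[0,0,0]],
    [1,[-0.0022,0.02,0],[0,0,0]],
    [1,[-0.0025,0.025,0],[0,0,0]],
    [1,[-0.0025,0.025,0],[0,0,0]],
    [1,[-0.0025,0.025,0],[0,0,0]]
  ]
}}

```text
clock: 3.9
ee_pos: [0.585, -0.0878, 0.2463]
eef_rot: [2.17, 2.269, 0.004]
force: [-4.8, 0.6, 16.2]
opening: 0.001
grasp_force: 8.6
```

```bash
python3 - <<'E'
from h import *
s=robot.get_state();print(s["ee_pos"],s["force"])
d=get_image("wrist");cv2.imwrite("pics/w2.png",d["img"][100:300,150:500,::-1])
E
```

```text
[ 0.58501176 -0.08781917  0.24630895] [-4.76524555  0.57645029 16.20876195]
```

View pics/w2.png

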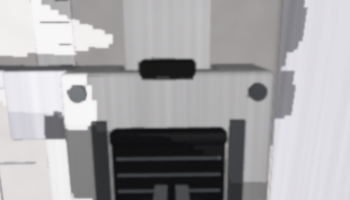

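The wrist crop shows the ridge at row ~231 (full frame), columns 262–376, with the fingertips still behind it. I'll check that the carriage followed.

```bash
python3 - <<'E'
from h import *
s=robot.get_state();d=get_image("wrist");M=np.array(d["mount"]);Rt=rot(s["eef_rot"])
d["eye"]=s["ee_pos"]+Rt@M[:3,3];d["orientation"]=Rt@M[:3,:3]
print(on_plane(d,262,231,.0765),on_plane(d,376,231,.0765),on_plane(d,317,159,.062))
E
```

```text
[ 0.55997389 -0.05573013  0.0765    ] [ 0.60376046 -0.05376508  0.0765    ] [ 0.5798672  -0.02863526  0.062     ]
```

The carriage follows 1:1, with about 119 mm to go. I'll advance 100 mm.

>>> {"method": "apply_moves", "body": {
  "plan": [
    [1,[-0.0003,0.005,-0.0005],[0,0,0]],
    [1,[-0.001,0.015,-0.0007],[0,0,0]],
    [1,[-0.0017,0.028,-0.0007],[0,0,0]],
    [1,[-0.0025,0.041,-0.0007],[0,0,0]],
    [1,[-0.0035,0.056,-0.0007],[0,0,0]],
    [1,[-0.0045,0.071,-0.0007],[0,0,0]],
    [1,[-0.0052,0.085,-0.0007],[0,0,0]],
    [1,[-0.006,0.095,-0.0007],[0,0,0]],
    [1,[-0.006,0.1,-0.0007],[0,0,0]],
    [1,[-0.006,0.1,-0.0007],[0,0,0]]
  ]
}}

```text
clock: 4.83
ee_pos: [0.5804, -0.007, 0.2463]
eef_rot: [2.169, 2.27, 0.006]
force: [-5.0, -0.1, 21.2]
opening: 0.008
grasp_force: 10.4
```

>>> {"method": "apply_moves", "body": {
  "plan": [
    [1,[-0.0005,0.005,0],[0,0,0]],
    [1,[-0.001,0.014,0],[0,0,0]],
    [1,[-0.0015,0.022,0],[0,0,0]],
    [1,[-0.0015,0.025,0],[0,0,0]],
    [1,[-0.0015,0.025,0],[0,0,0]],
    [1,[-0.0015,0.025,0],[0,0,0]]
  ]
}}

```text
clock: 5.33
ee_pos: [0.5793, 0.0125, 0.2463]
eef_rot: [2.169, 2.269, 0.006]
force: [-4.2, 0.1, 21.5]
opening: -0.001
grasp_force: 10.3
```

```bash
python3 - <<'E'
from h import *
s=robot.get_state();d=get_image("wrist");print(s["ee_pos"],s["force"])
cv2.imwrite("pics/w3.png",d["img"][:,:,::-1])
E
```

```text
[0.57925772 0.012473   0.24625017] [-4.18100925  0.12078333 21.52157075]
```

View pics/w3.png

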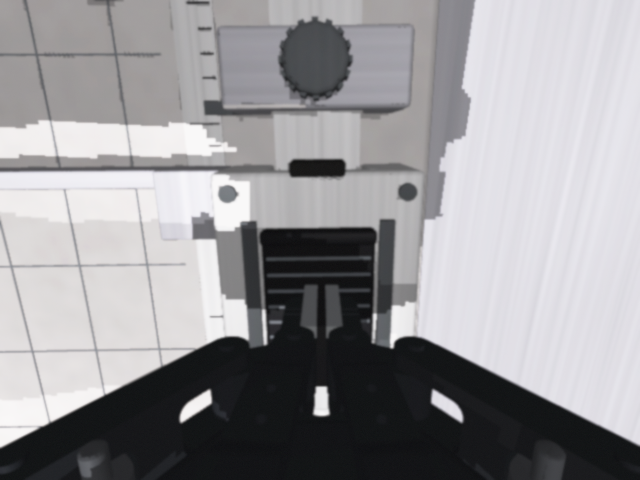

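The wrist view shows the buffer front at row ~159 and the stop's face at row ~107, so the gap is about 18 mm. I'll approach slowly.

>>> {"method": "apply_moves", "body": {
  "plan": [
    [1,[-0.0002,0.004,0],[0,0,0]],
    [1,[-0.0005,0.01,0],[0,0,0]],
    [1,[-0.0008,0.015,0],[0,0,0]],
    [1,[-0.001,0.0175,0],[0,0,0]],
    [1,[-0.001,0.0175,0],[0,0,0]],
    [1,[-0.001,0.0175,0],[0,0,0]]
  ]
}}

```text
clock: 5.88
ee_pos: [0.5785, 0.0264, 0.2463]
eef_rot: [2.17, 2.269, 0.006]
force: [-5.4, 0.4, 21.2]
opening: -0.0
grasp_force: 10.3
```

>>> {"method": "apply_moves", "body": {
  "plan": [
    [1,[0,0.001,0],[0,0,0]],
    [1,[-0.0001,0.002,0],[0,0,0]],
    [1,[-0.0001,0.0025,0],[0,0,0]],
    [1,[-0.0001,0.0025,0],[0,0,0]],
    [1,[-0.0001,0.0025,0],[0,0,0]]
  ]
}}

```text
clock: 6.3
ee_pos: [0.5784, 0.0281, 0.2463]
eef_rot: [2.17, 2.268, 0.005]
force: [-5.9, 0.1, 20.8]
opening: 0.002
grasp_force: 10.4
```

>>> {"method": "apply_moves", "body": {
  "plan": [
    [1,[0,0.001,0],[0,0,0]],
    [1,[-0.0001,0.002,0],[0,0,0]],
    [1,[-0.0001,0.0025,0],[0,0,0]],
    [1,[-0.0001,0.0025,0],[0,0,0]]
  ]
}}

```text
clock: 6.63
ee_pos: [0.5783, 0.0301, 0.2463]
eef_rot: [2.17, 2.268, 0.005]
force: [-4.8, -0.3, 20.7]
opening: -0.0
grasp_force: 10.4
```

>>> {"method": "apply_moves", "body": {
  "plan": [
    [1,[0,0.001,0],[0,0,0]],
    [1,[-0.0001,0.002,0],[0,0,0]],
    [1,[-0.0001,0.002,0],[0,0,0]]
  ]
}}

```text
clock: 6.88
ee_pos: [0.5782, 0.0316, 0.2463]
eef_rot: [2.169, 2.268, 0.005]
force: [-4.6, -0.1, 20.6]
opening: -0.0
grasp_force: 10.4
```

>>> {"method": "apply_moves", "body": {
  "plan": [
    [1,[0,0.001,0],[0,0,0]],
    [1,[-0.0001,0.002,0],[0,0,0]],
    [1,[-0.0001,0.002,0],[0,0,0]]
  ]
}}

```text
clock: 7.13
ee_pos: [0.5782, 0.0323, 0.2463]
eef_rot: [2.169, 2.265, 0.001]
force: [-6.1, -6.9, 21.3]
opening: -0.0
grasp_force: 10.4
```

>>> {"method": "apply_moves", "body": {
  "plan": [
    [1,[0,0.001,0],[0,0,0]],
    [1,[-0.0001,0.002,0],[0,0,0]],
    [1,[-0.0001,0.002,0],[0,0,0]]
  ]
}}

```text
clock: 7.38
ee_pos: [0.5781, 0.0329, 0.2463]
eef_rot: [2.168, 2.263, -0.002]
force: [-5.1, -10.1, 21.4]
opening: 0.002
grasp_force: 10.4
```

The buffer has met the stop, with about 10 N of reaction. I'll ease off slightly and lift straight up.

>>> {"method": "apply_moves", "body": {
  "plan": [
    [1,[0,-0.0005,0],[0,0,0]],
    [1,[0,-0.0005,-0.0],[0,0,0]],
    [1,[0,-0.0005,0.003],[0,0,0]],
    [1,[0,-0.0005,0.007],[0,0,0]],
    [1,[0,-0.0005,0.012],[0,0,0]],
    [1,[0,-0.0005,0.02],[0,0,0]],
    [1,[0,-0.0005,0.04],[0,0,0]],
    [1,[0,-0.0005,0.06],[0,0,0]],
    [1,[0,-0.0005,0.06],[0,0,0]]
  ]
}}

```text
clock: 8.13
ee_pos: [0.5781, 0.0347, 0.294]
eef_rot: [2.17, 2.269, 0.005]
force: [0.8, 0.0, 0.5]
opening: 0.002
grasp_force: 0.0
```

```bash
python3 - <<'E'
from h import *
s=robot.get_state();d=get_image("wrist");print(s["ee_pos"],s["force"])
t=get_image("scene")["img"]
a=cv2.resize(d["img"][60:300,150:500],(800,380)[:2]) if 0 else cv2.resize(d["img"][40:220,170:470],None,fx=2,fy=2)
b=cv2.resize(t[245:300,290:410],(600,240),interpolation=cv2.INTER_CUBIC)
cv2.imwrite("pics/f.png",np.vstack([a,b])[:600,:,::-1])
E
```

```text
[0.57805106 0.03470426 0.29398612] [0.83155237 0.02327048 0.53080608]
```

View pics/f.png

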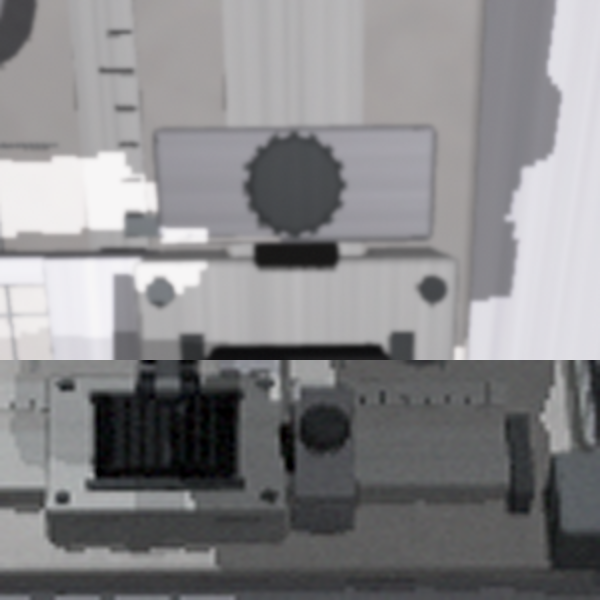

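The final pictures show the black buffer right against the stop's face. The stop is still at scene column ~348, where it started, and the fingers are clear of the pad.

```bash
python3 -c "
from station import robot
print(robot.sign_off())"
```

```text
the job is handed in; nothing more can be done
None
```

The carriage was slid with the pad held down until its buffer met the stop (about 10 N). The pad was then released so the brake could hold it. The last pictures showed the buffer against the unmoved stop with the fingers clear, and I handed the job in at about 8 s; no verdict was returned.

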